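# Set the tab-locked thickness selector of a dough sheeter

### The job

Set the dough sheeter to its fine thickness: pinch both orange release tabs of the black selector on its gear head and turn it anticlockwise (seen from above) out of its locked start position until you feel it come up against the sprung end stop, which is set somewhere in the green band. Ease it up to the stop without forcing it, then let go there so that both tabs spring fully out and lock it. Never wrench the selector while the tabs still lock it, and do not move the sprinkle tub or the two biscuit cutters standing round the machine.

Things in the scene. Friction and masses are not known exactly. Their poses are not given: they have to be found in the camera images.
- sheeter: white hand-cranked dough sheeter, fixed. Origin on the table under the selector's axis. Gear head: block 104x104 mm, 60 mm high, centred on the origin; rollers and a cheek reach to y = +211 mm (68 mm high), a crank sticks out at -y (below 45 mm). On the gear head stands the black selector: skirt disc 74 mm across, its top 70 mm above the table, on it a core 33 mm across, 104 mm high
- selector_grip (a point): point on the selector's vertical axis, 88 mm above the table, midway between the two tabs at the height to pinch them; it turns with the selector: its +y points to tab_a, -y to tab_b, -x to the white pointer line
- tab_a_face (a point): centre of the outer face of an orange tab (20 mm wide, 5 thick, upright from 70 to 102 mm above the table), 29 mm from the axis when out: outer faces 58 mm apart. Each tab slides up to 6 mm straight towards the axis (then 46 mm apart), spring 4 N when out, 10 N fully in; it unlocks 3 mm in
- tab_b_face (a point): the same for the opposite tab. Both must be in to turn. Let go between the notches, the hidden track keeps the tabs 3 mm in; in a notch they spring fully out and lock
- pointer (a point): outer end of the white pointer line on the skirt, 35 mm from the axis, 70 mm above the table. It starts at the red mark (sheeter -x) and ends in the green band. The second notch is where the stop is met (from 0.05 rad before it) and moves along with the sprung stop
- selector (a joint): turn in rad, growing anticlockwise from above; 0 = locked at the red mark, play 0.05. Drag 0.06 N m. The hidden stop is met between 0.86 and 1.31 (green band), each time elsewhere, and is found by feel: the moment then rises by 0.1 N m per 0.01 rad. Over 20 N on it, 31 mm from the axis (0.6 N m), is forcing it; so is over 15 N on a locked tab
- tub: red sprinkle tub with a white lid, 44 mm diameter, 70 mm high, standing loose beside the machine; origin at the centre of its underside
- star: star-shaped metal cutter, 57x55x22 mm, loose; origin at the centre of its underside
- round_cutter: round metal cutter, 52 mm diameter, 26 mm high, loose; origin at the centre of its underside

How it is judged:
By the outcome, as a careful person would: the job done as asked, in the order asked, and still so for the second after the job is handed in, with the robot touching nothing.
It also fails if it takes over 56 s, if anything falls off the work surface, if the arm or the gripper's body presses on something with over 40 N, if the wrist force passes 120 N, or if a joint passes its speed limit or range.

### The arm

A 7-joint arm with a two-finger parallel gripper is mounted at the origin on a cart in front of the work surface, level with it; the furniture and walls round the work are solid. World frame = base frame: x ahead of the robot, y to its left, z up, the work surface at z = 0. Lengths are in m, angles in degrees, forces in N, time in s.
With the tool pointing down it reaches from about 0.425 to 0.875 m from the base axis. Payload 8.4 kg.
Tool frame: the origin (TCP) lies on the centre line of the jaws, within the pads' length; the fingertips stand 17 mm ahead of it and the grasp point (between the pads) lies 2 mm behind it (manip.tips_ahead is the distance from the TCP to the fingertips, in m); y points along the fingers, z is the direction in which the jaws open and shut, and the axes are right-handed (so a half turn about y gives the same grasp; the last joint's range is limited). The gripper opens to 85 mm and grips with 20 to 120 N. Pads are 22 mm wide; open, the fingers measure 114 mm over their backs; the gripper's body (76 mm by 85 mm) begins 54 mm behind the grasp point. The pads swing forward as they close: fully open they stand 13 mm farther back than shut.
Start: joints at [-77.762, 19.091, 2.286, 83.961, -0.768, 76.965, -3.352], TCP at [0.2, 0.618, 0.248] pointing down, gripper open.
Joint ranges: [-147.57, 147.57], [-21.85, 119.76], [-74.77, 79.35], [14.55, 137.4], [-85.83, 265.84], [4.83, 119.75], [-152.11, 152.11]. Speed limits (degrees/s): [127.2, 127.2, 159.86, 159.86, 180, 180, 180].

### API

Orientations are given as a 3x3 rotation matrix whose columns are the frame's x, y, z axes.
In Python, from rig import manip, imaging, workorder gives the robot as it stands. The module is installed in compiled form; this text tells all that it offers.
- The arm moves only by the tool carry_out, never from a script. Its argument "steps" is text: rows parted by semicolons, each of 6 numbers parted by spaces: the shift along the tool's x, y, z in mm, then the turn, a rotation vector about the tool's x, y, z in rad. A call has 1 to 12 rows; each row is the pose to reach, as a shift and turn from the pose commanded when the call began, along the tool's axes at that moment; what a row does not reach only later rows make up. A row lasts 1/12 s, in which the tool goes at most 41.7 mm and 7.16 degrees, less where a joint would pass 70% of its speed; a pose out of reach is approached as far as the arm can. A call with a gripper value outside its range is refused whole. "grip" is the gripper's target within -1 to 1 (shut at 1, half-way at 0, fully open at -1), set as the call begins (left out, the last holds). The fingers move at their own pace and stop on an object; "force" is the grip in N (left out, the last holds). Time passes only in rows, so rows that repeat a pose let the fingers close. It gives the time, the measured TCP pose, the force and the opening at its end, in the units of the state.
- manip.read_state(): the state, without advancing time (a new reading comes with each control period).
- imaging.camera(name): name is "scene" or "top"; returns the picture (420x560x3 uint8, red, green, blue); there is no depth.
- imaging.calibration(name): a dict with "K" (3x3 intrinsics, pixels), "R" (3x3) and "t" (3): a world point X has camera coordinates R X + t. Camera axes: x right, y down, z forward; pixel columns grow to the right and rows downward; lengths in m; the calibration is good to about 2 mm. A picture is of the moment at which its call begins. calibration takes no time and is no camera call.
- workorder.job_done(): hands the job in, once; it reports no verdict.
The state is a dict: "time": time; "joints": joint angles; "dq": joint speeds; "tau": joint torques, N m; "eef_pos": TCP position; "tool_rot": TCP orientation; "force": force on the tool from outside, world axes, zero at the start; "wrist_torque": the same for the moment, N m; "gripper_width": opening from 0.0 (shut) to 1.0 (fully open).
Only numpy, scipy, OpenCV 4.12 (cv2) and the standard library are available. Lean on these libraries where they do the work, as an engineer would, in place of code of your own. Each camera call takes 0.05 s, during which the arm holds its last target. There are 200 camera calls.

## Working session

There is one attempt and no reset: what is moved stays moved. The work goes in short steps, Python scripts to look and compute and a tool call to move; the robot and the scene stay as the last step left them, time stands still between calls to the robot, and variables do not carry over. Pictures are saved under pics/ and viewed, about 8 in all and at most 12, crops included, and the job is handed in when it is done.

Besides the shell and the picture viewer there is one more tool, called after "Call:" as a command line: name --argument value ..., lists and objects as JSON in quotes. carry_out: Moves the arm, as the interface text tells. Its arguments: {"type":"object","properties":{"steps":{"type":"string"},"grip":{"type":"number"},"force":{"type":"number"}},"required":["steps"]}

```bash
mkdir -p pics; python3 - <<'E'
from rig import manip, imaging
import cv2,numpy as np
np.set_printoptions(precision=4,suppress=True)
for n in("scene","top"):
    im=imaging.camera(n); np.save(f"pics/{n}0.npy",im); cv2.imwrite(f"pics/{n}0.png",im[:,:,::-1])
    c=imaging.calibration(n); print(n,c["K"],-c["R"].T@c["t"])
s=manip.read_state(); print(s, manip.tips_ahead)
E
```

```text
scene [[408.947    0.     281.4108]
 [  0.     408.947  211.7288]
 [  0.       0.       1.    ]] [ 0.0731 -0.4514  0.676 ]
top [[467.3397   0.     281.2612]
 [  0.     467.3397 211.8793]
 [  0.       0.       1.    ]] [ 0.4207 -0.0268  0.9139]
{'time': 0.1, 'joints': array([-77.7613,  19.1258,   2.2849,  84.0074,  -0.7678,  76.9671,
        -3.3505]), 'dq': array([-0.0385, -0.0547,  0.0461, -0.1472,  0.0282, -0.0106, -0.0091]), 'tau': array([  0.0051, -66.0031,   1.3711, -40.6471,   0.0171,   0.0092,
        -0.    ]), 'eef_pos': array([0.1999, 0.6181, 0.2475]), 'tool_rot': array([[ 0.9515, -0.0004,  0.3077],
       [-0.3077, -0.0014,  0.9515],
       [ 0.0001, -1.    , -0.0015]]), 'force': array([-0.4112, -0.1263, -0.4732]), 'wrist_torque': array([-0.0057,  0.0171,  0.0381]), 'gripper_width': 0.9972886705661149} 0.017
```

View pics/top0.png

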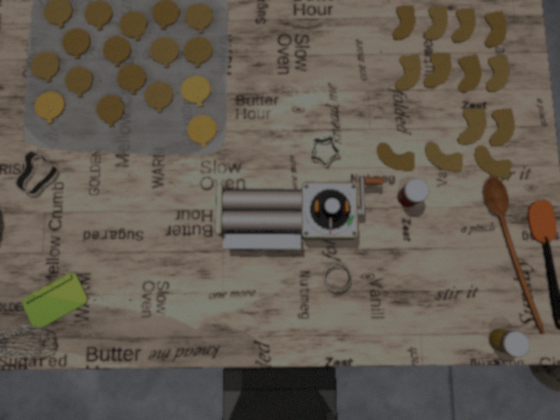

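View pics/scene0.png

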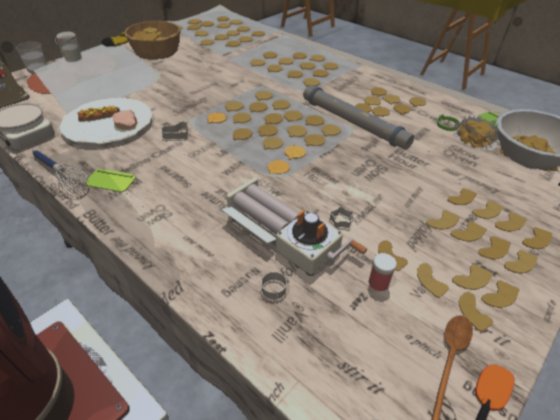

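The sheeter's gear head is at top px (330,210) and scene px (310,235). The tub is at top (412,192), the star at (325,152) and the round cutter at (338,280). Next I'll crop in on the gear head.

```bash
cat > h.py <<'E'
from rig import manip, imaging
import cv2,numpy as np
np.set_printoptions(precision=4,suppress=True)
def ray(n,u,v):
    c=imaging.calibration(n); d=c["R"].T@np.linalg.solve(c["K"],[u,v,1.]); return -c["R"].T@c["t"],d
def plane(n,u,v,z):
    o,d=ray(n,u,v); return o+d*(z-o[2])/d[2]
def tri(p,q):
    a,b=ray("top",*p); c,d=ray("scene",*q)
    s=np.linalg.lstsq(np.c_[b,-d],c-a,rcond=None)[0]; P,Q=a+b*s[0],c+d*s[1]
    return (P+Q)/2,np.linalg.norm(P-Q)
def orange(im,box):
    x0,y0,x1,y1=box; h=cv2.cvtColor(im,cv2.COLOR_RGB2HSV)
    m=cv2.inRange(h,(5,150,70),(18,255,255)); k=np.zeros_like(m); k[y0:y1,x0:x1]=m[y0:y1,x0:x1]
    n,_,st,ce=cv2.connectedComponentsWithStats(k); return [(st[i,:5].tolist(),ce[i]) for i in range(1,n) if st[i,4]>4]
E
python3 - <<'E'
from h import *
t=np.load("pics/top0.npy");s=np.load("pics/scene0.npy")
a=cv2.resize(t[175:245,290:370],None,fx=7,fy=7,interpolation=cv2.INTER_CUBIC)[:, :400*2]
b=cv2.resize(s[195:275,265:345],None,fx=7,fy=7,interpolation=cv2.INTER_CUBIC)
cv2.imwrite("pics/crops.png",np.clip(np.hstack([cv2.resize(a,(400,350)),cv2.resize(b,(400,400))[:350]])[:,:,::-1]*1.4,0,255).astype('u1'))
print(orange(t,(295,175,358,245)));print(orange(s,(265,195,345,275)))
for z in(0,.07,.104): print(plane("top",330,206,z))
E
```

```text
[([314, 200, 5, 12, 48], array([316.2917, 205.5   ])), ([345, 201, 4, 11, 36], array([346.2778, 206.2778]))]
[([299, 211, 5, 6, 14], array([300.8571, 213.4286])), ([318, 224, 6, 13, 49], array([320.1429, 228.6122]))]
[ 0.5785 -0.1159  0.    ]
[ 0.5664 -0.1091  0.07  ]
[ 0.5605 -0.1058  0.104 ]
```

View pics/crops.png

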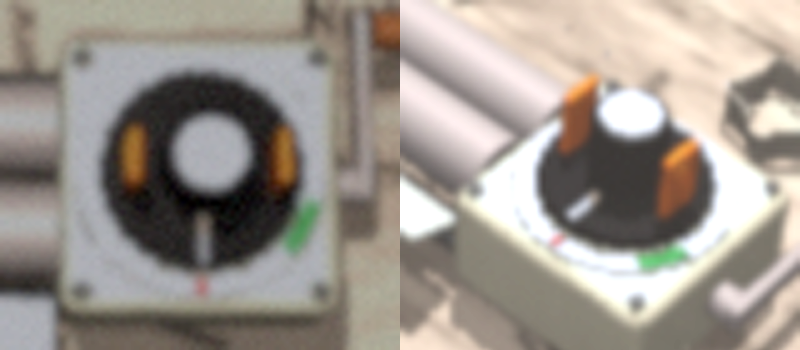

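```bash
python3 - <<'E'
from h import *
T=lambda x,y:(290+x/5-.4,175+y/5-.4); S=lambda x,y:(265+(x-400)/5-.4,195+y/5-.4)
sc=[(82,57),(317,57),(320,292),(82,291)]
P=np.array([plane("top",*T(*p),.061) for p in sc]); print("screw",P,P.mean(0)); 
print("yaw",np.degrees([np.arctan2(*(P[i]-P[j])[[0,1]]) for i,j in((0,1),(3,2))]))
print("cap",tri(T(211,152),S(632,115)), plane("top",*T(211,152),.104))
# tab top-edge centres: a=left(+y), b=right
print("tab_a mid",tri((316.3,205.5),S(579,113))); print("tab_b mid",tri((346.3,206.3),S(678,180)))
a=plane("top",316.3,205.5,.1);b=plane("top",346.3,206.3,.095);print(a,b,(a+b)/2)
print("skirt",plane("top",*T(202,170),.068))
print("ptr end",plane("top",*T(205,262),.07),"scene",plane("scene",*S(570,217),.07), "red",plane("top",*T(202,287),.06))
print("green", [plane("top",*T(*p),.06) for p in((312,204),(292,250))])
im=np.load("pics/top0.npy")
for n,u,v,z in(("tub lid",413,191,.07),("star",325,150,.01),("round",338,280,.013)): print(n,plane("top",u,v,z))
for n,u,v,z in(("tub lid",384,264,.07),("star",341,217,.011),("round",274,288,.013)): print(n,plane("scene",u,v,z))
E
```

```text
screw [[ 0.6064 -0.0663  0.061 ]
 [ 0.6051 -0.1538  0.061 ]
 [ 0.5171 -0.1517  0.061 ]
 [ 0.5186 -0.0646  0.061 ]] [ 0.5618 -0.1091  0.061 ]
yaw [0.8037 0.9852]
cap (array([ 0.5623, -0.1088,  0.1004]), np.float64(0.0014277134669766858)) [ 0.5622 -0.109   0.104 ]
tab_a mid (array([ 0.5641, -0.082 ,  0.0826]), np.float64(0.0035738145953447286))
tab_b mid (array([ 0.562 , -0.136 ,  0.0823]), np.float64(0.0035093369622260597))
[ 0.5624 -0.082   0.1   ] [ 0.5611 -0.1355  0.095 ] [ 0.5618 -0.1088  0.0975]
skirt [ 0.5619 -0.1091  0.068 ]
ptr end [ 0.5276 -0.1091  0.07  ] scene [ 0.5242 -0.1093  0.07  ] red [ 0.5197 -0.1087  0.06  ]
green [array([ 0.5499, -0.1501,  0.06  ]), array([ 0.5329, -0.1422,  0.06  ])]
tub lid [ 0.5923 -0.2622  0.07  ]
star [ 0.6905 -0.1082  0.01  ]
round [ 0.4329 -0.1258  0.013 ]
tub lid [ 0.5841 -0.2726  0.07  ]
star [ 0.6874 -0.1053  0.011 ]
round [ 0.4309 -0.1284  0.013 ]
```

Call:
carry_out --steps "20 0 -10 0 0.08 0; 55 0 -27 0 0.2 0; 92 0 -45 0 0.32 0; 129 0 -63 0 0.44 0; 166 0 -81 0 0.56 0; 203 0 -99 0 0.68 0; 240 0 -117 0 0.8 0; 277 0 -135 0 0.92 0; 314 0 -153 0 1.04 0; 351 0 -171 0 1.16 0; 388 0 -189 0 1.28 0; 412 0 -201 0 1.4 0" --grip -1 --force 20

```text
time: 1.1
eef_pos: [0.5329, 0.2961, 0.2483]
tool_rot: [[-0.151, 0.001, 0.989], [-0.989, -0.001, -0.151], [0.001, -1.0, 0.001]]
force: [0.1, -0.9, 0.5]
gripper_width: 0.996
```

```bash
cat >> h.py <<'E'
def go(target,yawz):
    "target TCP; yawz=deg of tool z in world (tool y down) -> shift mm, rotvec"
    from scipy.spatial.transform import Rotation as R
    s=manip.read_state(); A=s["tool_rot"]; a=np.radians(yawz); z=np.array([np.cos(a),np.sin(a),0]); y=np.array([0,0,-1.]); B=np.c_[np.cross(y,z),y,z]
    print("t",s["time"],"pos",s["eef_pos"],"z",np.degrees(np.arctan2(A[1,2],A[0,2])),"q",s["joints"],"F",s["force"],"M",s["wrist_torque"],"w",s["gripper_width"])
    print("shift",A.T@(np.array(target)-s["eef_pos"])*1000,"rot",R.from_matrix(A.T@B).as_rotvec())
E
python3 -c "
from h import *
go([.562,-.109,.16],-90.9)"
```

```text
t 1.1 pos [0.5329 0.2961 0.2483] z -8.691621977160676 q [-54.8542  15.0559  26.2664  91.01    -6.7227  75.5179 -36.3774] F [ 0.1495 -0.8696  0.5091] M [-0.0323 -0.037  -0.0247] w 0.9962558702282224
shift [395.9732  88.8741  89.9318] rot [-0.0018  1.4348  0.0002]
```

Call:
carry_out --steps "20 4 4 0 0.08 0; 56 12 12 0 0.2 0; 92 20 20 0 0.32 0; 128 28 28 0 0.44 0; 164 36 36 0 0.56 0; 200 44 45 0 0.68 0; 236 52 54 0 0.8 0; 272 60 62 0 0.92 0; 308 68 70 0 1.04 0; 344 76 78 0 1.16 0; 375 84 85 0 1.28 0; 396 89 90 0 1.4 0"

```text
time: 2.1
eef_pos: [0.5623, -0.1081, 0.1586]
tool_rot: [[-1.0, -0.001, 0.02], [-0.02, -0.001, -1.0], [0.001, -1.0, 0.001]]
force: [0.1, 0.1, -0.2]
gripper_width: 0.999
```

```bash
python3 -c "
from h import *
go([.562,-.109,.13],-90.9)"
```

```text
t 2.1 pos [ 0.5623 -0.1081  0.1586] z -88.86225989441574 q [-33.69    18.0035  48.1535 103.2809 -14.6203  65.2358 -69.59  ] F [ 0.1192  0.0908 -0.2171] M [0.0051 0.0385 0.0062] w 0.9991627545830791
shift [ 0.2669 28.6446  0.8837] rot [-0.0009  0.0356  0.0007]
```

Call:
carry_out --steps "0 8 1 0 0.036 0; 0 16 1 0 0.036 0; 0 24 1 0 0.036 0; 0 32 1 0 0.036 0; 0 40 1 0 0.036 0; 0 46 1 0 0.036 0; 0 52 1 0 0.036 0; 0 58 1 0 0.036 0; 0 63 1 0 0.036 0; 0 67 1 0 0.036 0; 0 68 1 0 0.036 0; 0 68 1 0 0.036 0"

```text
time: 3.1
eef_pos: [0.5631, -0.1054, 0.0911]
tool_rot: [[-1.0, -0.0, -0.007], [0.007, -0.0, -1.0], [0.0, -1.0, 0.0]]
force: [-0.0, 0.4, 0.7]
gripper_width: 0.999
```

```bash
python3 - <<'E'
from h import *
go([.562,-.109,.09],-90.9)
ims=[]
for n,(u,v) in(("top",(330,207)),("scene",(310,225))):
    im=imaging.camera(n); ims.append(cv2.resize(im[v-40:v+40,u-40:u+40],(400,400),interpolation=cv2.INTER_CUBIC))
cv2.imwrite("pics/c1.png",np.clip(np.hstack(ims)[:,:,::-1]*1.5,0,255).astype('u1'))
E
```

```text
t 3.1 pos [ 0.5631 -0.1054  0.0911] z -90.41858409619378 q [-31.3706  23.0164  45.8444 106.7632 -19.2453  58.2665 -67.909 ] F [-0.0149  0.3541  0.7011] M [0.0252 0.0417 0.0486] w 0.999080191730434
shift [1.0779 1.0811 3.5971] rot [-0.0001  0.0084  0.0004]
```

View pics/c1.png

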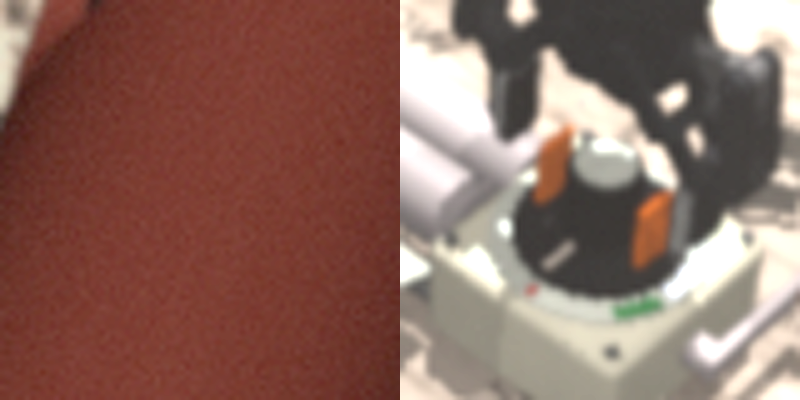

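Both fingers straddle the tabs: in the scene crop the left pad is at (512,120), beside tab_a at (553,165), and the right pad at (683,215), beside tab_b at (652,230). The grasp needs to shift about 3.5 mm towards -y.

Call:
carry_out --steps "1 1 3.5 0 0.008 0; 1 1 3.5 0 0.008 0; 1 1 3.5 0 0.008 0; 1 1 3.5 0 0.008 0; 1 1 3.5 0 0.008 0; 1 1 3.5 0 0.008 0"

```text
time: 3.7
eef_pos: [0.5622, -0.1088, 0.0904]
tool_rot: [[-1.0, 0.0, -0.015], [0.015, 0.0, -1.0], [-0.0, -1.0, -0.0]]
force: [0.4, -0.2, 0.2]
gripper_width: 1.0
```

```bash
python3 - <<'E'
from h import *
go([.562,-.109,.09],-90.9)
E
```

```text
t 3.7 pos [ 0.5622 -0.1088  0.0904] z -90.8655845153392 q [-31.1159  23.0695  45.9617 106.8503 -19.3659  58.1708 -67.9053] F [ 0.3992 -0.2075  0.1597] M [ 0.0263  0.0172 -0.0053] w 1.0002534280179527
shift [0.2282 0.3613 0.2344] rot [ 0.      0.0006 -0.    ]
```

Call:
carry_out --steps "0 0 0 0 0 0; 0 0 0 0 0 0; 0 0 0 0 0 0; 0 0 0 0 0 0; 0 0 0 0 0 0; 0 0 0 0 0 0; 0 0 0 0 0 0; 0 0 0 0 0 0" --grip -0.46 --force 20

```text
time: 4.37
eef_pos: [0.5622, -0.1089, 0.0903]
tool_rot: [[-1.0, 0.0, -0.015], [0.015, -0.0, -1.0], [-0.0, -1.0, 0.0]]
force: [-0.0, 0.7, 0.3]
gripper_width: 0.731
```

```bash
python3 - <<'E'
from h import *
go([.562,-.109,.09],-90.9)
im=imaging.camera("scene"); u,v=310,225
cv2.imwrite("pics/c2.png",np.clip(cv2.resize(im[v-40:v+40,u-50:u+50],(700,560),interpolation=cv2.INTER_CUBIC)[:,:,::-1]*1.5,0,255).astype('u1'))
E
```

```text
t 4.3667 pos [ 0.5622 -0.1089  0.0903] z -90.87332180169369 q [-31.11    23.0733  45.9641 106.8502 -19.3638  58.1685 -67.906 ] F [-0.0162  0.665   0.3325] M [-0.0081  0.0159  0.0504] w 0.7306257514108466
shift [0.2169 0.3402 0.1315] rot [-0.      0.0005 -0.    ]
```

View pics/c2.png

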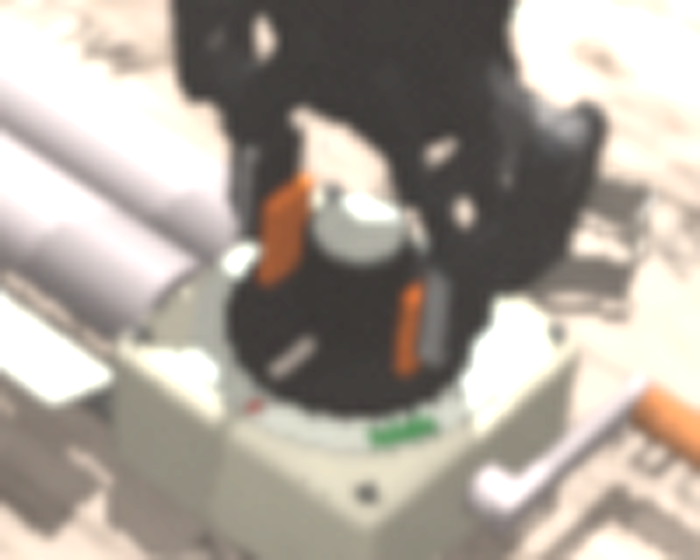

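Both pads stand just outside the tabs: the right pad at (432,320) against the tab at (408,330), and the left pad at (250,190) against the tab at (285,230). The pointer still points at the red mark. Now I pinch.

Call:
carry_out --steps "0 0 0 0 0 0; 0 0 0 0 0 0; 0 0 0 0 0 0; 0 0 0 0 0 0; 0 0 0 0 0 0; 0 0 0 0 0 0; 0 0 0 0 0 0; 0 0 0 0 0 0" --grip -0.12 --force 25

```text
time: 5.08
eef_pos: [0.5625, -0.1091, 0.091]
tool_rot: [[-1.0, 0.001, -0.016], [0.016, 0.0, -1.0], [-0.001, -1.0, -0.0]]
force: [-2.1, -1.1, 6.0]
gripper_width: 0.566
```

```bash
python3 - <<'E'
from h import *
go([.562,-.109,.09],-90.9)
im=imaging.camera("scene"); print(orange(im,(265,195,345,275)))
E
```

```text
t 5.0833 pos [ 0.5625 -0.1091  0.091 ] z -90.89244255149107 q [-31.1082  23.038   45.9966 106.8115 -19.3551  58.1992 -67.909 ] F [-2.1493 -1.1183  6.0429] M [-0.0536  0.3766 -0.0381] w 0.5664126872537827
shift [ 0.505   0.9544 -0.1282] rot [ 0.      0.0001 -0.0007]
[([299, 212, 7, 14, 44], array([301.1364, 218.2045])), ([315, 231, 2, 6, 8], array([315.25, 234.  ]))]
```

Call:
carry_out --steps "0.2 -0.6 0 0 0 0; 0.2 -0.6 0 0 0 0; 0.2 -0.6 0 0 -0.02 0; 0.2 -0.6 0 0 -0.04 0; 0.2 -0.6 0 0 -0.06 0; 0.2 -0.6 0 0 -0.08 0; 0.2 -0.6 0 0 -0.10 0; 0.2 -0.6 0 0 -0.10 0"

```text
time: 5.8
eef_pos: [0.5623, -0.1088, 0.091]
tool_rot: [[-0.996, 0.001, 0.087], [-0.087, -0.0, -0.996], [-0.001, -1.0, 0.0]]
force: [4.0, -0.2, -1.6]
gripper_width: 0.561
```

```bash
python3 - <<'E'
from h import *
go([.562,-.109,.091],-90.9+45)
E
```

```text
t 5.8 pos [ 0.5623 -0.1088  0.091 ] z -85.02746114989775 q [-30.1927  22.623   44.7118 106.7991 -18.6049  58.0627 -62.7117] F [ 4.0367 -0.1775 -1.5995] M [-0.094 -0.951  0.051] w 0.561465131756617
shift [0.3396 0.0285 0.1582] rot [-0.0003 -0.6829 -0.0006]
```

Call:
carry_out --steps "-0.2 0 0 0 -0.03 0; -0.2 0 0 0 -0.08 0; -0.2 0 0 0 -0.13 0; -0.2 0 0 0 -0.18 0; -0.2 0 0 0 -0.23 0; -0.2 0 0 0 -0.28 0; -0.2 0 0 0 -0.33 0; -0.2 0 0 0 -0.38 0; -0.2 0 0 0 -0.43 0; -0.2 0 0 0 -0.48 0; -0.2 0 0 0 -0.52 0; -0.2 0 0 0 -0.54 0"

```text
time: 6.8
eef_pos: [0.5621, -0.1085, 0.091]
tool_rot: [[-0.81, -0.0, 0.587], [-0.587, 0.001, -0.81], [-0.0, -1.0, -0.001]]
force: [2.2, 1.4, 0.8]
gripper_width: 0.56
```

```bash
python3 - <<'E'
from h import *
go([.562,-.109,.091],-90.9+45)
im=imaging.camera("scene"); u,v=310,225
cv2.imwrite("pics/c3.png",np.clip(cv2.resize(im[v-40:v+40,u-50:u+50],(700,560),interpolation=cv2.INTER_CUBIC)[:,:,::-1]*1.5,0,255).astype('u1'))
E
```

```text
t 6.8 pos [ 0.5621 -0.1085  0.091 ] z -54.07156980674111 q [-25.2036  21.0098  38.1916 106.5783 -15.2597  57.5822 -34.6571] F [2.2405 1.445  0.8259] M [ 0.2687 -0.5428 -0.1043] w 0.5597614287437009
shift [0.4402 0.0013 0.355 ] rot [ 0.0006 -0.1426 -0.0002]
```

View pics/c3.png

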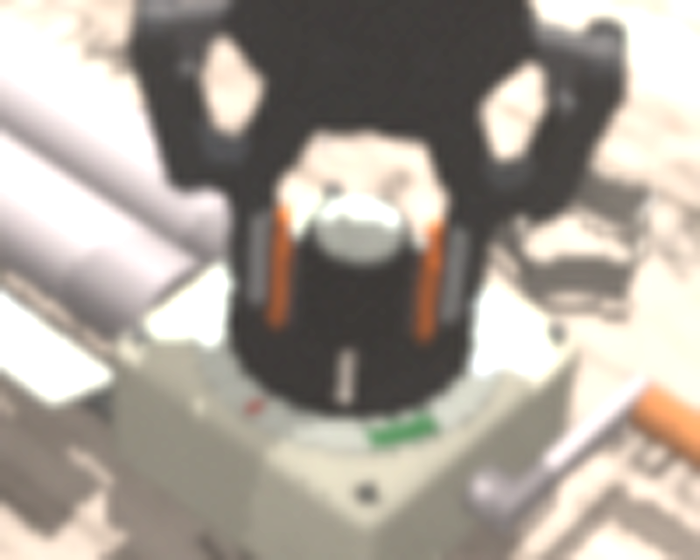

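The selector has followed to about 0.64 rad. The pointer is at px (346,375), short of the green band (370–438), and both tabs are held in. I'll go to the edge of the band, then creep.

Call:
carry_out --steps "0.2 0 0.2 0 -0.04 0; 0.2 0 0.2 0 -0.08 0; 0.2 0 0.2 0 -0.12 0; 0.2 0 0.2 0 -0.15 0; 0.2 0 0.2 0 -0.17 0; 0.2 0 0.2 0 -0.18 0; 0.2 0 0.2 0 -0.18 0; 0.2 0 0.2 0 -0.18 0"

```text
time: 7.52
eef_pos: [0.5623, -0.1087, 0.091]
tool_rot: [[-0.694, 0.0, 0.72], [-0.72, 0.0, -0.694], [-0.0, -1.0, -0.0]]
force: [2.6, 3.9, 2.2]
gripper_width: 0.562
```

```bash
cat > f.py <<'E'
from h import *
s=manip.read_state(); A=s["tool_rot"]
print("t %.2f turn %.4f"%(s["time"],np.arctan2(A[1,2],A[0,2])+np.radians(90.88)),"pos",s["eef_pos"],"F",s["force"],"Mz %.3f"%s["wrist_torque"][2],"w %.3f"%s["gripper_width"],"tau7 %.3f"%s["tau"][6],"tool-frame err",(A.T@(np.array([.562,-.109,.091])-s["eef_pos"])*1000).round(2))
E
python3 f.py
```

```text
t 7.52 turn 0.8197 pos [ 0.5623 -0.1087  0.091 ] F [2.6209 3.9294 2.1571] Mz 0.076 w 0.562 tau7 0.002 tool-frame err [ 0.45 -0.01  0.03]
```

Call:
carry_out --steps "0 0 0 0 -0.008 0; 0 0 0 0 -0.016 0; 0 0 0 0 -0.024 0; 0 0 0 0 -0.03 0; 0 0 0 0 -0.03 0"

```text
time: 7.93
eef_pos: [0.5624, -0.1087, 0.091]
tool_rot: [[-0.671, 0.0, 0.742], [-0.742, 0.0, -0.671], [-0.001, -1.0, -0.0]]
force: [2.2, 4.4, 1.9]
gripper_width: 0.565
```

```bash
python3 f.py
```

```text
t 7.93 turn 0.8508 pos [ 0.5624 -0.1087  0.091 ] F [2.1737 4.3633 1.8661] Mz -0.001 w 0.565 tau7 0.158 tool-frame err [ 0.48  0.02 -0.06]
```

Call:
carry_out --steps "0 0 0 0 -0.008 0; 0 0 0 0 -0.016 0; 0 0 0 0 -0.02 0; 0 0 0 0 -0.02 0; 0 0 0 0 -0.02 0"

```text
time: 8.35
eef_pos: [0.5623, -0.1087, 0.091]
tool_rot: [[-0.656, 0.0, 0.755], [-0.755, 0.0, -0.656], [-0.0, -1.0, -0.0]]
force: [3.1, 4.5, 2.3]
gripper_width: 0.56
```

```bash
python3 f.py
```

```text
t 8.35 turn 0.8705 pos [ 0.5623 -0.1087  0.091 ] F [3.0743 4.49   2.2708] Mz -0.031 w 0.560 tau7 0.032 tool-frame err [ 0.44 -0.01 -0.04]
```

Call:
carry_out --steps "-0.3 0 0 0 -0.008 0; -0.3 0 0 0 -0.016 0; -0.3 0 0 0 -0.02 0; -0.3 0 0 0 -0.02 0; -0.3 0 0 0 -0.02 0"

```text
time: 8.77
eef_pos: [0.5624, -0.1088, 0.091]
tool_rot: [[-0.641, 0.0, 0.767], [-0.767, 0.0, -0.641], [-0.0, -1.0, -0.0]]
force: [2.5, 4.1, 2.8]
gripper_width: 0.562
```

```bash
python3 f.py
```

```text
t 8.77 turn 0.8903 pos [ 0.5624 -0.1088  0.091 ] F [2.5439 4.0582 2.849 ] Mz -0.022 w 0.562 tau7 0.024 tool-frame err [ 0.47 -0.02 -0.17]
```

Call:
carry_out --steps "0 0 0 0 -0.008 0; 0 0 0 0 -0.016 0; 0 0 0 0 -0.02 0; 0 0 0 0 -0.02 0; 0 0 0 0 -0.02 0"

```text
time: 9.18
eef_pos: [0.5624, -0.1087, 0.091]
tool_rot: [[-0.625, 0.0, 0.78], [-0.78, 0.0, -0.625], [-0.0, -1.0, -0.0]]
force: [2.4, 4.2, 3.6]
gripper_width: 0.564
```

```bash
python3 f.py
```

```text
t 9.18 turn 0.9104 pos [ 0.5624 -0.1087  0.091 ] F [2.3931 4.1732 3.6252] Mz -0.043 w 0.564 tau7 0.033 tool-frame err [ 0.45 -0.03 -0.15]
```

Call:
carry_out --steps "0 0 0 0 -0.008 0; 0 0 0 0 -0.016 0; 0 0 0 0 -0.02 0; 0 0 0 0 -0.02 0; 0 0 0 0 -0.02 0"

```text
time: 9.6
eef_pos: [0.5624, -0.1087, 0.091]
tool_rot: [[-0.61, 0.0, 0.793], [-0.793, 0.0, -0.61], [-0.0, -1.0, -0.0]]
force: [2.5, 5.0, 2.5]
gripper_width: 0.564
```

```bash
python3 f.py
```

```text
t 9.60 turn 0.9305 pos [ 0.5624 -0.1087  0.091 ] F [2.5074 5.0327 2.5108] Mz -0.015 w 0.564 tau7 0.033 tool-frame err [ 0.5  -0.02 -0.14]
```

Call:
carry_out --steps "0 0 0 0 -0.008 0; 0 0 0 0 -0.016 0; 0 0 0 0 -0.02 0; 0 0 0 0 -0.02 0; 0 0 0 0 -0.02 0"

```text
time: 10.02
eef_pos: [0.5624, -0.1087, 0.091]
tool_rot: [[-0.594, -0.0, 0.805], [-0.805, 0.0, -0.594], [-0.0, -1.0, -0.0]]
force: [2.0, 5.4, 3.3]
gripper_width: 0.565
```

```bash
python3 f.py
```

```text
t 10.02 turn 0.9504 pos [ 0.5624 -0.1087  0.091 ] F [1.965  5.4126 3.2959] Mz 0.007 w 0.565 tau7 0.033 tool-frame err [ 0.44 -0.03 -0.15]
```

Call:
carry_out --steps "0 0 0 0 -0.008 0; 0 0 0 0 -0.016 0; 0 0 0 0 -0.02 0; 0 0 0 0 -0.02 0; 0 0 0 0 -0.02 0"

```text
time: 10.43
eef_pos: [0.5624, -0.1087, 0.091]
tool_rot: [[-0.578, 0.0, 0.816], [-0.816, 0.0, -0.578], [-0.0, -1.0, -0.0]]
force: [2.0, 4.9, 3.0]
gripper_width: 0.564
```

```bash
python3 f.py
```

```text
t 10.43 turn 0.9705 pos [ 0.5624 -0.1087  0.091 ] F [2.0153 4.9389 3.0479] Mz -0.020 w 0.564 tau7 0.033 tool-frame err [ 0.49 -0.02 -0.13]
```

Call:
carry_out --steps "0 0 0 0 -0.008 0; 0 0 0 0 -0.016 0; 0 0 0 0 -0.02 0; 0 0 0 0 -0.02 0; 0 0 0 0 -0.02 0"

```text
time: 10.85
eef_pos: [0.5624, -0.1086, 0.091]
tool_rot: [[-0.561, -0.0, 0.828], [-0.828, 0.0, -0.561], [-0.0, -1.0, -0.0]]
force: [2.2, 5.2, 3.1]
gripper_width: 0.563
```

```bash
python3 f.py
```

```text
t 10.85 turn 0.9906 pos [ 0.5624 -0.1086  0.091 ] F [2.202  5.1911 3.0899] Mz -0.050 w 0.563 tau7 0.033 tool-frame err [ 0.54 -0.02 -0.09]
```

Call:
carry_out --steps "0 0 0 0 -0.008 0; 0 0 0 0 -0.016 0; 0 0 0 0 -0.02 0; 0 0 0 0 -0.02 0; 0 0 0 0 -0.02 0"

```text
time: 11.27
eef_pos: [0.5623, -0.1086, 0.0909]
tool_rot: [[-0.544, -0.0, 0.839], [-0.839, 0.0, -0.544], [-0.0, -1.0, -0.0]]
force: [2.6, 5.2, 3.8]
gripper_width: 0.562
```

```bash
python3 f.py
```

```text
t 11.27 turn 1.0105 pos [ 0.5623 -0.1086  0.0909] F [2.6258 5.2252 3.7559] Mz 0.011 w 0.562 tau7 0.033 tool-frame err [ 0.51 -0.05 -0.08]
```

Call:
carry_out --steps "0 0 0 0 -0.008 0; 0 0 0 0 -0.016 0; 0 0 0 0 -0.02 0; 0 0 0 0 -0.02 0; 0 0 0 0 -0.02 0"

```text
time: 11.68
eef_pos: [0.5624, -0.1086, 0.091]
tool_rot: [[-0.527, -0.0, 0.85], [-0.85, 0.0, -0.527], [-0.0, -1.0, -0.0]]
force: [1.5, 5.8, 2.7]
gripper_width: 0.561
```

```bash
python3 f.py
```

```text
t 11.68 turn 1.0306 pos [ 0.5624 -0.1086  0.091 ] F [1.5275 5.7752 2.7128] Mz 0.015 w 0.561 tau7 0.033 tool-frame err [ 0.54 -0.03 -0.08]
```

Call:
carry_out --steps "0 0 0 0 -0.008 0; 0 0 0 0 -0.016 0; 0 0 0 0 -0.02 0; 0 0 0 0 -0.02 0; 0 0 0 0 -0.02 0"

```text
time: 12.1
eef_pos: [0.5623, -0.1086, 0.091]
tool_rot: [[-0.51, -0.0, 0.86], [-0.86, 0.0, -0.51], [-0.0, -1.0, -0.0]]
force: [2.0, 5.3, 2.7]
gripper_width: 0.561
```

```bash
python3 f.py
```

```text
t 12.10 turn 1.0505 pos [ 0.5623 -0.1086  0.091 ] F [2.0067 5.2569 2.7308] Mz -0.069 w 0.561 tau7 0.061 tool-frame err [ 0.54 -0.03 -0.07]
```

Call:
carry_out --steps "0 0 0 0 -0.008 0; 0 0 0 0 -0.016 0; 0 0 0 0 -0.02 0; 0 0 0 0 -0.02 0; 0 0 0 0 -0.02 0"

```text
time: 12.52
eef_pos: [0.5623, -0.1086, 0.0909]
tool_rot: [[-0.493, -0.0, 0.87], [-0.87, 0.0, -0.493], [-0.0, -1.0, -0.0]]
force: [1.5, 4.9, 3.8]
gripper_width: 0.561
```

```bash
python3 f.py
```

```text
t 12.52 turn 1.0703 pos [ 0.5623 -0.1086  0.0909] F [1.54   4.8888 3.7549] Mz -0.121 w 0.561 tau7 0.156 tool-frame err [ 0.52 -0.05 -0.06]
```

`tau7` has started to rise and Mz is becoming more negative. I'll take half steps to confirm.

Call:
carry_out --steps "0 0 0 0 -0.005 0; 0 0 0 0 -0.01 0; 0 0 0 0 -0.01 0; 0 0 0 0 -0.01 0; 0 0 0 0 -0.01 0"

```text
time: 12.93
eef_pos: [0.5623, -0.1086, 0.091]
tool_rot: [[-0.485, -0.0, 0.875], [-0.875, 0.0, -0.485], [-0.0, -1.0, -0.0]]
force: [1.5, 5.5, 3.3]
gripper_width: 0.564
```

```bash
python3 f.py
```

```text
t 12.93 turn 1.0802 pos [ 0.5623 -0.1086  0.091 ] F [1.4589 5.4789 3.2741] Mz -0.227 w 0.564 tau7 0.192 tool-frame err [ 0.53 -0.03 -0.07]
```

Call:
carry_out --steps "0 0 0 0 -0.004 0; 0 0 0 0 -0.008 0; 0 0 0 0 -0.008 0; 0 0 0 0 -0.008 0"

```text
time: 13.27
eef_pos: [0.5623, -0.1086, 0.0909]
tool_rot: [[-0.478, -0.0, 0.879], [-0.879, 0.0, -0.478], [-0.0, -1.0, -0.0]]
force: [1.7, 6.4, 3.2]
gripper_width: 0.558
```

```bash
python3 f.py; python3 - <<'E'
from h import *
im=imaging.camera("scene"); u,v=310,225
cv2.imwrite("pics/c4.png",np.clip(cv2.resize(im[v-40:v+40,u-50:u+50],(700,560),interpolation=cv2.INTER_CUBIC)[:,:,::-1]*1.5,0,255).astype('u1'))
E
```

```text
t 13.27 turn 1.0881 pos [ 0.5623 -0.1086  0.0909] F [1.6983 6.3964 3.1573] Mz -0.214 w 0.558 tau7 0.257 tool-frame err [ 0.47 -0.05 -0.07]
```

View pics/c4.png

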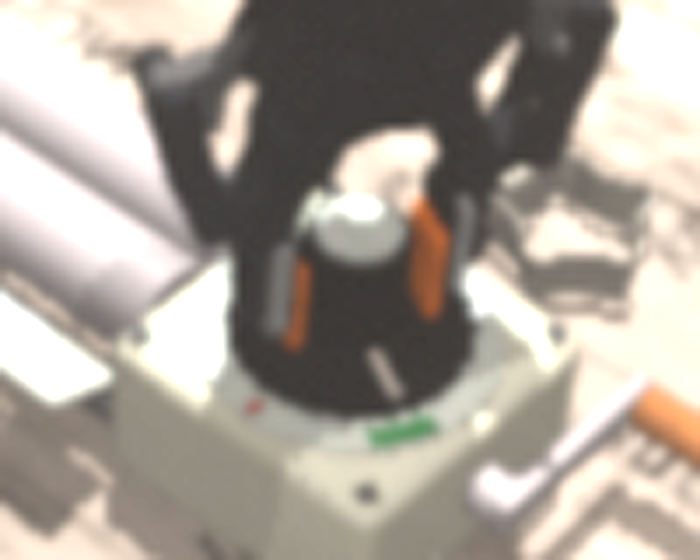

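The pointer at px (385,372) aims into the green band (370–438), and the torque has risen steadily, so the stop is met gently. Now I let go in place.

Call:
carry_out --steps "0 0 0 0 0 0; 0 0 0 0 0 0; 0 0 0 0 0 0; 0 0 0 0 0 0; 0 0 0 0 0 0; 0 0 0 0 0 0; 0 0 0 0 0 0; 0 0 0 0 0 0" --grip -0.6

```text
time: 13.98
eef_pos: [0.5624, -0.109, 0.091]
tool_rot: [[-0.478, -0.0, 0.878], [-0.878, -0.0, -0.478], [0.0, -1.0, 0.0]]
force: [-0.3, -0.0, 0.1]
gripper_width: 0.801
```

```bash
python3 f.py; python3 - <<'E'
from h import *
im=imaging.camera("scene"); u,v=310,225
cv2.imwrite("pics/c5.png",np.clip(cv2.resize(im[v-40:v+40,u-50:u+50],(700,560),interpolation=cv2.INTER_CUBIC)[:,:,::-1]*1.5,0,255).astype('u1'))
E
```

```text
t 13.98 turn 1.0880 pos [ 0.5624 -0.109   0.091 ] F [-0.2921 -0.0406  0.1322] Mz 0.074 w 0.801 tau7 0.000 tool-frame err [ 0.18 -0.04 -0.3 ]
```

View pics/c5.png

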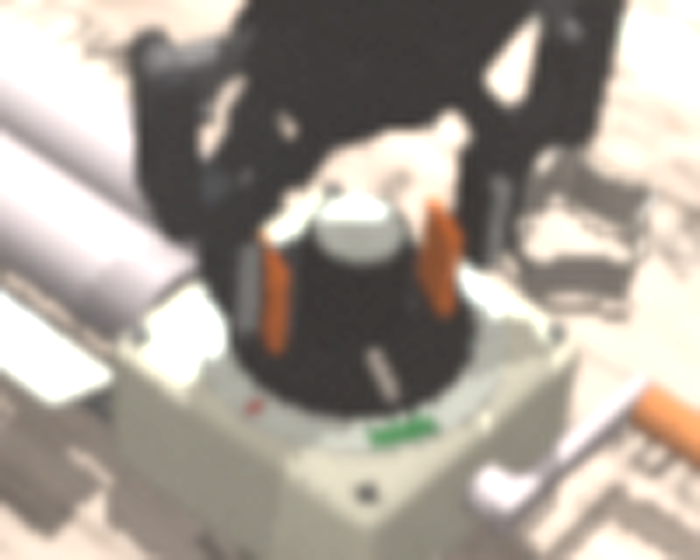

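The tabs have moved outward: the left from px 298 to 275, the right from 428 to 443. The pads are clear and the pointer is at (383,372). I'll open fully, lift away, then check.

Call:
carry_out --steps "0 0 0 0 0 0; 0 0 0 0 0 0; 0 0 0 0 0 0; 0 -6 0 0 0 0; 0 -16 0 0 0 0; 0 -30 0 0 0 0; 0 -50 0 0 0 0; 0 -75 0 0 0 0; 0 -100 0 0 0 0; 0 -125 0 0 0 0; 0 -145 0 0 0 0; 0 -155 0 0 0 0" --grip -1

```text
time: 15.03
eef_pos: [0.5633, -0.1094, 0.2498]
tool_rot: [[-0.478, 0.004, 0.878], [-0.878, 0.0, -0.478], [-0.002, -1.0, 0.004]]
force: [0.1, -0.6, 0.8]
gripper_width: 0.999
```

```bash
python3 -c "
from h import *
go([.5,.15,.25],-61)"
```

```text
t 15.0333 pos [ 0.5633 -0.1094  0.2498] z -28.559369416917537 q [-24.3234  10.868   35.5775  96.4343  -6.5921  74.537  -16.0571] F [ 0.0631 -0.5539  0.8114] M [ 0.0131 -0.037   0.0189] w 0.9989409972612001
shift [-197.5209   -0.446  -179.6264] rot [-0.0031  0.5662 -0.0033]
```

Call:
carry_out --steps "-10 0 -9 0 0 0; -30 0 -27 0 0 0; -54 0 -49 0 0 0; -78 0 -71 0 0 0; -102 0 -93 0 0 0; -126 0 -115 0 0 0; -150 0 -137 0 0 0; -172 0 -157 0 0 0; -188 0 -171 0 0 0; -198 0 -180 0 0 0; -198 0 -180 0 0 0"

```text
time: 15.95
eef_pos: [0.4976, 0.1545, 0.2458]
tool_rot: [[-0.473, -0.001, 0.881], [-0.881, 0.001, -0.473], [-0.0, -1.0, -0.001]]
force: [-0.5, 0.1, 0.5]
gripper_width: 1.004
```

```bash
python3 - <<'E'
from h import *
t=imaging.camera("top");s=imaging.camera("scene")
a=cv2.resize(t[175:245,290:370],(400,350),interpolation=cv2.INTER_CUBIC);b=cv2.resize(s[195:275,265:345],(400,400),interpolation=cv2.INTER_CUBIC)[:350]
cv2.imwrite("pics/c6.png",np.clip(np.hstack([a,b])[:,:,::-1]*1.4,0,255).astype('u1'))
t0=np.load("pics/top0.npy");s0=np.load("pics/scene0.npy")
for im in(t0,t):
    o=orange(im,(295,175,358,245));print(o)
    if len(o)==2:
        P=[plane("top",*c,.098) for _,c in o]; d=P[0]-P[1]; print("sep",np.linalg.norm(d),"yaw",np.arctan2(d[0],d[1]),np.mean(P,0))
for nm,(x0,y0,x1,y1) in dict(tub=(390,170,435,215),star=(308,130,345,172),round=(320,260,358,300)).items():
    print(nm,"shift px",cv2.phaseCorrelate(*[cv2.cvtColor(i[y0:y1,x0:x1],7).astype('f4') for i in(t0,t)]))
E
```

```text
[([314, 200, 5, 12, 48], array([316.2917, 205.5   ])), ([345, 201, 4, 11, 36], array([346.2778, 206.2778]))]
sep 0.05302134448240535 yaw 0.039931349584114095 [ 0.5617 -0.1086  0.098 ]
[([334, 191, 9, 6, 23], array([338.2609, 193.7826])), ([319, 215, 11, 9, 61], array([324.1639, 219.1311]))]
sep 0.052237430254444016 yaw 2.0968520913753856 [ 0.5608 -0.1085  0.098 ]
tub shift px ((0.5763160392660716, 0.484549033400377), 1.0582365577603563)
star shift px ((0.03212588701203245, 0.5262814117160559), 1.0398557837804159)
round shift px ((-0.000882008247586441, -0.09355877343227448), 1.0225081196427346)
```

View pics/c6.png

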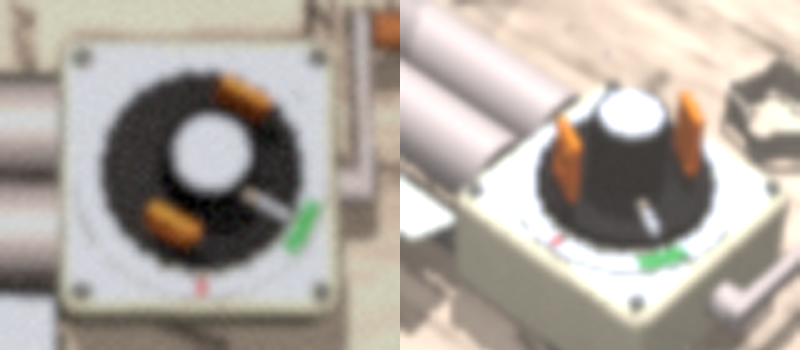

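The tabs are 52.2 mm apart (centroids), against 53.0 mm when locked at the start and about 47 mm if they were still held 3 mm in, so both are fully out. In the left crop the pointer ends at (290,215), against the green mark (303,227). I'm handing in.

```bash
python3 -c "
from rig import workorder; workorder.job_done()"
```

```text
the job is handed in; nothing more can be done
```

I set the selector to its fine position and handed the job in at about 16 s of the 56 s allowed. I pinched both tabs, turned anticlockwise and crept up to the stop. At about 1.05–1.09 rad the moment began to rise. I stopped at about 0.22 N m, against the 0.6 N m that counts as forcing it, let go there, and lifted the gripper away.

**Last checks:**
- **Pointer:** it stands in the green band. The image puts the turn at about 1.08 rad, and the tool read 1.088 rad at the stop.
- **Tabs:** they are fully out at 52.2 mm apart, against 53.0 mm when locked at the start. Had they been held 3 mm in, they would be about 47 mm apart.
- **Robot:** it touches nothing, standing well clear to the side.

**Readings that were less clear:**
- **Stop:** the wrist moment was noisy, about ±0.05 N m. I judged the stop by it together with the steady rise in joint 7 torque, from 0.03 to 0.26 N m.
- **Loose objects:** the before/after picture comparison showed up to 0.75 pixel of shift at the tub and 0.5 pixel at the star. I put this down to image noise or changed lighting, because the arm never came near either. The round cutter showed about 0.1 pixel.

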